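# Fit the hinge pin of a dental articulator

### The arm

A 7-joint arm with a two-finger parallel gripper is mounted at the origin on a cart in front of the work surface, level with it; the furniture and walls round the work are solid. World frame = base frame: x ahead of the robot, y to its left, z up, the work surface at z = 0. Lengths are in m, angles in rad, forces in N, time in s.
With the tool pointing down it reaches from about 0.425 to 0.975 m from the base axis. Payload 16.7 kg.
Tool frame: the origin (TCP) lies at the very end of the fingers, on their centre line; the grasp point (between the pads) lies 19 mm behind it; x points along the fingers, y is the direction in which the jaws open and shut, and the axes are right-handed (so a half turn about x gives the same grasp; the last joint's range is limited). The gripper opens to 85 mm and grips with 20 to 120 N. Pads are 22 mm wide; open, the fingers measure 114 mm over their backs; the gripper's body (76 mm by 85 mm) begins 54 mm behind the grasp point. The pads swing forward as they close: fully open they stand 13 mm farther back than shut.
Start: joints at [-1.341, 0.426, 0.074, 1.606, -0.034, 1.111, -0.067], TCP at [0.25, 0.627, 0.231] pointing down, gripper open.
Joint ranges: [-2.85, 2.85], [-0.5, 2.14], [-1.23, 1.37], [0.21, 2.46], [-1.02, 4.16], [0.16, 2.05], [-2.73, 2.73]. Speed limits (rad/s): [1.89, 1.89, 2.39, 2.39, 3.01, 3.01, 3.01].

### API

Orientations are given as a unit quaternion [x, y, z, w].
In Python, from cell import env, optics, job gives the robot as it stands.
- The arm moves only by the shell command python3 -m creep 'ROWS' [OPENING]. ROWS is JSON, one flat list of numbers, 4 for each row, row after row: the shift along the tool's x, y, z scaled (see below), then the turn about the tool's x scaled (see below). A call has 1 to 20 rows; each row shifts and turns the commanded pose from where the row before left it, along the tool's axes as they then stand; what a row does not reach is not made up. The controller multiplies each number of a shift by 0.025 m and each number of a turn by 1.5 rad. A row lasts 1/12 s, in which the tool goes at most 41.7 mm and 7.16 degrees, less where a joint would pass 70% of its speed; a pose out of reach is approached as far as the arm can. A call with a number of a shift or a turn outside -1 to 1 is refused whole. A call with a gripper value outside its range is refused whole. OPENING is the gripper's target within -1 to 1 (fully open at 1, half-way at 0, shut at -1), set as the call begins (- or left out, the last holds). The fingers move at their own pace and stop on an object; the grip force is fixed at half the most. Time passes only in rows, so rows that do not move let the fingers close. It gives the time, the measured TCP pose, the force and the opening at its end, in the units of the state.
- env.state(): the state, without advancing time (a new reading comes with each control period).
- optics.get_image(name): name is "side" or "top" or "wrist"; returns a dict with "color" (384x512x3 uint8, red, green, blue), "depth" (384x512 float32, m along the optical axis (not along the pixel's ray), 0 where there is no reading), "fov_y" (degrees; the focal length in pixels is half the picture's height over the tangent of half this angle, whatever the lens; pixels are square), "cx", "cy" (the principal point, pixels), "xyz" and "orientation" of the camera in the world; the wrist camera has in their place "mount" (4x4, takes a point from camera to tool coordinates, whose origin is the TCP and whose axes are the tool frame's). Camera axes: x right, y down, z forward; pixel columns grow to the right and rows downward; lengths in m; the calibration is good to about 2 mm. The wrist camera is an equidistant fisheye: a pixel r from the principal point sees the ray r / f radians off the axis. A picture is of the moment at which its call begins: read the wrist's pose just before it.
- job.hand_in(): hands the job in, once; it reports no verdict.
The state is a dict: "clock": time; "joints": joint angles; "joint_velocities": joint speeds; "joint_torque": joint torques, N m; "position": TCP position; "eef_rot": TCP orientation; "wrist_force": force on the tool from outside, world axes, zero at the start; "moment": the same for the moment, N m; "finger_gap": opening from 0.0 (shut) to 1.0 (fully open).
Only numpy, scipy, OpenCV 4.12 (cv2) and the standard library are available. Lean on these libraries where they do the work, as an engineer would, in place of code of your own. Each camera call takes 0.05 s, during which the arm holds its last target. There are 200 camera calls.

### The job

Put the articulator back together: push its upper bow fully home, then thread the hinge pin from its wooden rest, tapered tip first, through the near ear, the bow's knuckle and the far ear until the pin's collar sits against the near ear (the ear on the robot's right). Let go of the pin and leave the jar, the buff wheel and the spirit lamp where they are.

Things in the scene. Friction and masses are not known exactly. Their poses are not given: they have to be found in the camera images.
- lower_frame: Articulator's lower frame, fixed: base plate 135 x 90 x 10 mm (x -100 to 35, y -45 to 45 mm) with a green cast (top at 42 mm) at the front and two columns with the hinge head at the back. Origin on the bench under the middle of the hinge line, which runs along frame y at x = 0, 66 to 78 mm above the bench: that height differs each time and is not reported; feel or look for it. -x: front; z: up.
- near_ear (a point): Point on the bench straight below the middle of the near ear, at y = -29 mm in lower_frame, axes as lower_frame. The ear: upright aluminium plate, x -13 to 13 mm, 10 mm thick in y (frame y -34 to -24), flat top 12 mm above the hinge line, 10 mm through hole along y on the hinge line with 1 mm chamfer. A bridge of the same height joins both ears behind (x 13 to 27 mm).
- far_ear (a point): Point on the bench straight below the middle of the far ear, at y = +29 mm in lower_frame, axes as lower_frame. The far ear is like the near ear (frame y 24 to 34 mm). Ears and bow share the one unreported height.
- bow_post (a point): Point on the bench straight below where the bow's front post stands when the bow is home (x = -85 mm in lower_frame). Bow: knuckle between the ears, 22 x 16 x 23 mm (frame y -8 to 8), with a 10 mm hole on the hinge line; from it a flat arm 22 wide, 7 thick, level with the hinge line, runs to the upright round post, 12 mm diameter, top 30 mm above the hinge line.
- upper_bow (a joint): How far the upper bow, its post too, stands out to the front (frame -x), in m: 0 = fully home on its hard stop, knuckle hole in line with the ears' holes; at most 0.025. Slides with about 2 N friction, stays where left; push it to frame +x by its front post.
- hinge_pin: Loose steel pin, about 45 g, along its own y, +y to the tip. Origin on the axis at the collar's seating face. Shaft 8 mm diameter to y = 88 mm, last 6 mm tapering to 4 mm. Collar 16 mm dia, y -4 to 0; head 10 mm dia, y -18 to -4. Centre of mass y = 28 mm. Lies level, axis 34 mm above the bench, tip to the robot's left; grip between the posts (y 13 to 59 mm). Home: origin at frame y = -34 mm.
- pin_tip (a point): Centre of the hinge pin's tapered tip, 88 mm along +y from the pin's origin; axes as the pin's.
- pin_rest: Wooden pin rest fixed to the bench, base 46 x 96 x 8 mm (x, y, z) with two V-notched posts, each 6 mm thick in y at y = -26 and +26 mm, about 41 mm high at most and 25 mm wide in x. Origin: centre of its underside; the pin lies over it along its y axis, pin origin at y = -36 mm.
- jar: Bystander: round pink jar with white cap, 60 mm diameter, 70 mm high, standing loose; origin at the centre of its underside. Leave alone.
- buff: Bystander: cotton buff wheel with leather hub, 64 mm diameter, 24 mm high, lying loose; origin at the centre of its underside. Leave alone.
- lamp: Bystander: spirit lamp, 62 mm diameter, 72 mm high, standing loose; origin at the centre of its underside. Leave alone.
- powder_tub: Fixed furniture: round grey powder tub with a flat lid, foot 211 mm diameter, body about 190 mm diameter, about 200 mm high; origin at the centre of its underside. It stands on the right-hand bench behind the straight way from pin rest to articulator: pass in front of it or above it.

How it is judged:
On the way, in this order (a step that is already met when the one before it is completed fails the run):
1. the upper bow is pushed home (within 3 mm) (value of joint upper_bow below 0.003 m), for 0.2 s.
2. the pin's tip is through the near ear and in the knuckle (y of pin_tip in the frame of lower_frame above -0.004 m and x of pin_tip in the frame of lower_frame between -0.005 and 0.005 m and height (world z) of pin_tip between 0.06 and 0.081 m and angle between the y axis of hinge_pin and the y axis of lower_frame, either way round below 0.15 rad), for 0.1 s.
At the end, for the whole second after the job is handed in: The bow is home (within 3 mm) and the pin lies at rest, released, through near ear, knuckle and far ear, along the hinge line (within 3 mm and 0.06 rad), tapered tip out beyond the far ear, its collar within 3 mm of the near ear's outer face (value of joint upper_bow below 0.003 m and y of hinge_pin in the frame of lower_frame between -0.037 and -0.031 m and y of pin_tip in the frame of lower_frame above 0.045 m and x of hinge_pin in the frame of lower_frame between -0.003 and 0.003 m and height (world z) of hinge_pin between 0.0635 and 0.0797 m and angle between the y axis of hinge_pin and the y axis of lower_frame, either way round below 0.06 rad and linear speed of hinge_pin below 0.02 m/s); the robot touches nothing.
It fails at once if a bystander (jar, buff wheel or spirit lamp) is moved more than 30 mm (distance of any of jar, buff, lamp from where it was at the start of the episode above 0.03 m).
It also fails if it takes over 59 s, if anything falls off the work surface, if the arm or the gripper's body presses on something with over 40 N, if the wrist force passes 120 N, or if a joint passes its speed limit or range.

## Working session

There is one attempt and no reset: what is moved stays moved. The work goes in short steps, Python scripts to look and compute and a shell command to move; the robot and the scene stay as the last step left them, time stands still between calls to the robot, and variables do not carry over. Pictures are saved under pics/ and viewed, on a budget of 10 in all, crops included, one or two more only if the job needs it, and the job is handed in when it is done.

```bash
ls; mkdir -p pics; cat > h.py <<'E'
import numpy as np, cv2
from scipy.spatial.transform import Rotation as R
from cell import env, optics, job
def grab(n):
    s=env.state(); d=optics.get_image(n)
    if 'mount' in d:
        T=np.eye(4);T[:3,:3]=R.from_quat(s['eef_rot']).as_matrix();T[:3,3]=s['position'];d['T']=T@np.array(d['mount'])
    else:
        T=np.eye(4);T[:3,:3]=R.from_quat(d['orientation']).as_matrix();T[:3,3]=d['xyz'];d['T']=T
    d['f']=d['color'].shape[0]/2/np.tan(np.radians(d['fov_y'])/2)
    np.save(f'pics/{n}.npy',d,allow_pickle=True); return d
def load(n): return np.load(f'pics/{n}.npy',allow_pickle=True).item()
def pt(d,u,v,z=None,plane=None):
    x=(u-d['cx'])/d['f'];y=(v-d['cy'])/d['f']
    if 'mount' in d:
        r=np.hypot(x,y); k=np.tan(r)/r if r>1e-9 else 1; x*=k;y*=k
    ray=np.array([x,y,1.]); T=d['T']
    if plane is not None:
        w=T[:3,:3]@ray; return T[:3,3]+w*(plane-T[2,3])/w[2]
    if z is None: z=d['depth'][int(round(v)),int(round(u))]
    return T[:3,:3]@(ray*z)+T[:3,3]
def save(img,name,box=None,k=1):
    if box: x0,y0,x1,y1=box; img=img[y0:y1,x0:x1]
    img=cv2.resize(img,None,fx=k,fy=k,interpolation=cv2.INTER_CUBIC)
    cv2.imwrite('pics/'+name,img[:,:,::-1])
E
python3 - <<'E'
from h import *
s=env.state();print(s)
a=grab('top');b=grab('side')
for d in(a,b):print(d['T'],d['f'],d['cx'],d['cy'],(d['depth']>0).mean())
save(a['color'],'top0.png',k=1.5);save(b['color'],'side0.png',k=1.5)
E
```

```text
pics
{'clock': 0.0, 'joints': array([-1.34156211,  0.42673906,  0.07383527,  1.60661113, -0.03412292,
        1.11079293, -0.06711436]), 'joint_velocities': array([-6.23956414e-04,  1.79951334e-03, -1.18129457e-04, -4.26663591e-04,
        3.19211871e-05, -2.39942370e-03,  2.11251381e-03]), 'joint_torque': array([-1.99889005e-04, -9.49808550e+01,  3.76050800e+00, -4.63507175e+01,
        1.91370916e-02,  1.03207876e-02, -2.83764632e-05]), 'position': array([0.24943792, 0.62678037, 0.23060359]), 'eef_rot': array([ 0.13266604,  0.69452508, -0.13357097,  0.69440149]), 'wrist_force': array([ 0.37476065,  0.40206183, -0.27052534]), 'moment': array([-0.02004456, -0.03052793,  0.0159261 ]), 'finger_gap': 0.9950527520422935}
[[-4.27112104e-03 -9.94448675e-01  1.05136060e-01  4.23318877e-01]
 [-9.99990688e-01  4.18253430e-03 -1.06305654e-03  4.67154707e-02]
 [ 6.17419993e-04 -1.05139621e-01 -9.94457279e-01  1.24687107e+00]
 [ 0.00000000e+00  0.00000000e+00  0.00000000e+00  1.00000000e+00]] 353.681158460452 258.0886952606854 190.6126716461943 0.9959615071614584
[[ 0.98893709 -0.10159623  0.10808159  0.44228648]
 [-0.14826736 -0.65493483  0.74099741 -0.84309368]
 [-0.00449615 -0.74882479 -0.66275275  0.81936856]
 [ 0.          0.          0.          1.        ]] 367.9518509072865 250.3530122863364 192.49889781881757 0.9955952962239584
```

View pics/top0.png

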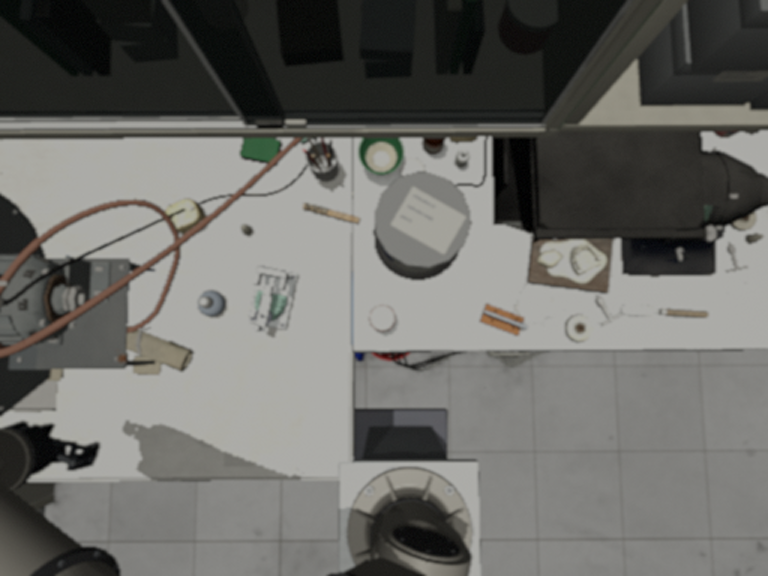

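View pics/side0.png

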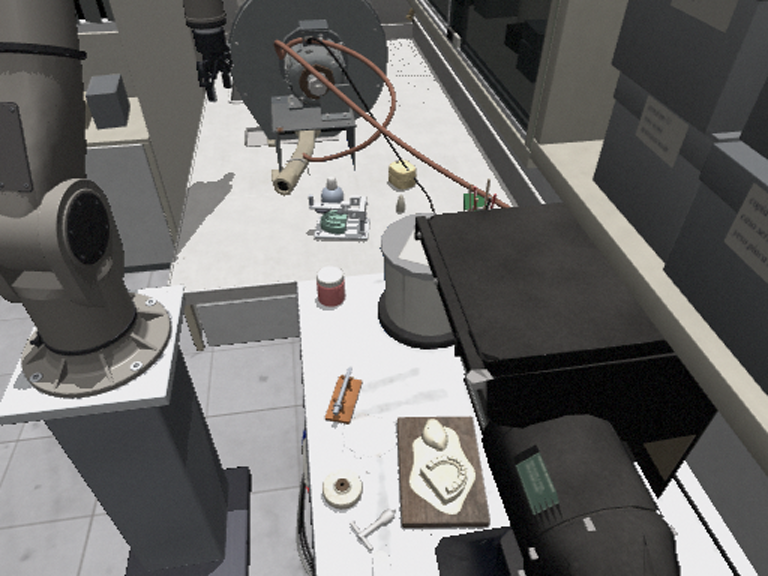

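```bash
python3 - <<'E'
from h import *
a=load('top');b=load('side')
for n,u,v in [('art',183,199),('rest',335,213),('jar',255,212),('lamp',140,201),('buff',386,218),('tub',281,148)]:
    print(n,pt(a,u,v).round(3))
A=a['color'][165:235,155:210];B=a['color'][190:235,310:360]
C=b['color'][120:165,200:255];D=b['color'][240:285,210:250]
f=lambda i:cv2.resize(i,(400,300),interpolation=cv2.INTER_CUBIC)
g=lambda i,k:cv2.copyMakeBorder(cv2.resize(i,None,fx=k,fy=k,interpolation=cv2.INTER_CUBIC),0,0,0,0,cv2.BORDER_CONSTANT)
cv=np.zeros((600,800,3),np.uint8)
def put(i,k,x,y):
    j=cv2.resize(i,None,fx=k,fy=k,interpolation=cv2.INTER_CUBIC);cv[y:y+j.shape[0],x:x+j.shape[1]]=j
put(A,5,0,0);put(B,5,280,0);put(C,5,280,230);put(D,5,560,230)
save(cv,'comp.png')
E
```

```text
art [0.524 0.305 0.027]
rest [ 0.475 -0.224  0.005]
jar [0.476 0.056 0.072]
lamp [0.516 0.444 0.058]
buff [ 0.456 -0.396  0.021]
tub [ 0.664 -0.024  0.193]
```

View pics/comp.png

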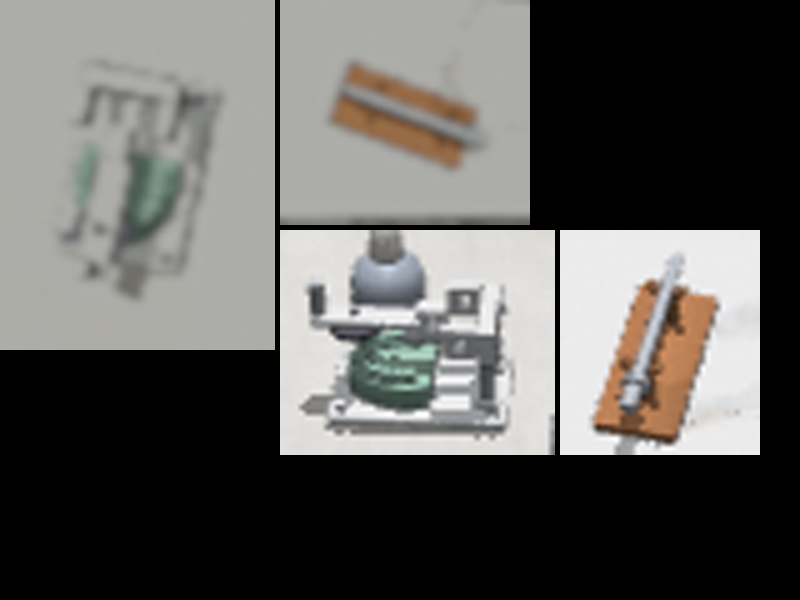

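```bash
cat >> h.py <<'E'
def togo(p,yaw=None):
    """tool-axis shift (in row units total) to reach world p; turn of tool x (row units) so that tool y is at world yaw (mod pi)"""
    s=env.state();M=R.from_quat(s['eef_rot']).as_matrix()
    d=M.T@(np.array(p)-s['position'])/0.025
    y=np.arctan2(M[1,1],M[0,1]); t=None
    if yaw is not None:
        t=-((yaw-y+np.pi/2)%np.pi-np.pi/2)/1.5
    print('clock',round(s['clock'],2),'pos',s['position'].round(4),'tooly yaw',y.round(4),'shift units',d.round(3),'turn units',t)
E
python3 - <<'E'
from h import *
s=env.state();print(R.from_quat(s['eef_rot']).as_matrix().round(3))
d=grab('wrist');print(np.array(d['mount']).round(3),d['f'],d['cx'],d['cy'])
togo([.49,.25,.26],1.4)
E
```

```text
[[-0.     0.37   0.929]
 [-0.001  0.929 -0.37 ]
 [-1.    -0.001  0.   ]]
[[-0.    -0.27   0.963 -0.142]
 [ 1.     0.     0.    -0.   ]
 [-0.     0.963  0.27  -0.068]
 [ 0.     0.     0.     1.   ]] 297.3186396354542 257.47437827031945 192.0267848164742
clock 0.15 pos [0.2495 0.6269 0.2308] tooly yaw 1.192 shift units [ -1.157 -10.449  14.512] turn units -0.1386953812060671
```

```bash
python3 -m creep '[-0.08,-0.7,0.96,-0.01,-0.08,-0.7,0.96,-0.01,-0.08,-0.7,0.96,-0.01,-0.08,-0.7,0.96,-0.01,-0.08,-0.7,0.96,-0.01,-0.08,-0.7,0.96,-0.01,-0.08,-0.7,0.96,-0.01,-0.08,-0.7,0.96,-0.01,-0.08,-0.7,0.96,-0.01,-0.08,-0.7,0.96,-0.01,-0.08,-0.7,0.96,-0.01,-0.08,-0.7,0.96,-0.01,-0.08,-0.7,0.96,-0.01,-0.08,-0.7,0.96,-0.01,-0.08,-0.7,0.96,0,0,0,0,0]' -1
python3 - <<'E'
from h import *
d=grab('wrist');save(d['color'],'w1.png',k=1.5)
togo([.49,.25,.26],1.4)
E
```

```text
clock: 1.48
position: [0.5284, 0.2724, 0.2617]
eef_rot: [0.061, 0.704, -0.062, 0.705]
wrist_force: [-0.0, 0.4, 0.3]
finger_gap: -0.001
clock 1.53 pos [0.5266 0.2748 0.2613] tooly yaw 1.397 shift units [ 0.053 -1.231 -1.269] turn units -0.0019725551224881364
```

View pics/w1.png

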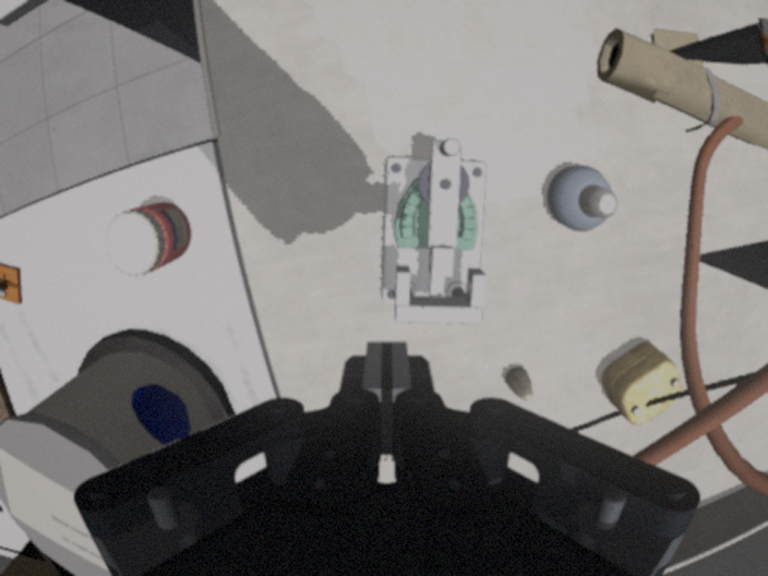

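```bash
cat >> h.py <<'E'
def cloud(d):
    v,u=np.mgrid[:384,:512].astype(float)
    x=(u-d['cx'])/d['f'];y=(v-d['cy'])/d['f']
    if 'mount' in d:
        r=np.hypot(x,y)+1e-9;k=np.tan(np.minimum(r,1.45))/r;x=x*k;y=y*k
    P=np.stack([x,y,np.ones_like(x)],-1)*d['depth'][...,None]
    return P@d['T'][:3,:3].T+d['T'][:3,3]
E
python3 - <<'E'
from h import *
d=load('wrist');P=cloud(d)
c=P[100:217,250:332].reshape(-1,3);col=d['color'][100:217,250:332].reshape(-1,3)
print('table',np.median(P[60:90,300:400,2]))
print(np.histogram(c[:,2],bins=np.arange(-.004,.12,.004)))
base=c[(c[:,2]>.005)&(c[:,2]<.014)]
r=cv2.minAreaRect((base[:,:2]*1000).astype(np.float32));print('base',len(base),r)
m=c[c[:,2]>.062]
for lo,hi in[(.062,.070),(.070,.077),(.077,.084),(.084,.092),(.092,.11)]:
    q=c[(c[:,2]>lo)&(c[:,2]<hi)];
    if len(q):print(lo,len(q),q.mean(0).round(4),q.min(0).round(4),q.max(0).round(4), np.median(q[:,2]).round(4))
save(d['color'],'w1c.png',(235,75,345,225),4)
E
```

```text
table -0.0046782602262046835
(array([ 549,    0,  250, 2210,   81,   33,   14,   44,  657,  110,  408,
         36,    3,    8,  113,  117,  230,  218, 1103,  246, 1021,  332,
          3,    1,    4,   25,    0,    0,    0,    0]), array([-0.004,  0.   ,  0.004,  0.008,  0.012,  0.016,  0.02 ,  0.024,
        0.028,  0.032,  0.036,  0.04 ,  0.044,  0.048,  0.052,  0.056,
        0.06 ,  0.064,  0.068,  0.072,  0.076,  0.08 ,  0.084,  0.088,
        0.092,  0.096,  0.1  ,  0.104,  0.108,  0.112,  0.116]))
base 2470 ((527.3841552734375, 315.32598876953125), (90.02140808105469, 134.96498107910156), 78.2384262084961)
0.062 581 [0.5051 0.3195 0.0658] [0.455  0.2707 0.062 ] [0.5762 0.3442 0.07  ] 0.0647
0.07 1199 [0.5005 0.3207 0.0716] [0.4552 0.2704 0.07  ] [0.5763 0.3438 0.0769] 0.0713
0.077 1331 [0.5634 0.3079 0.0794] [0.4562 0.2713 0.0771] [0.591  0.344  0.0831] 0.0795
0.084 4 [0.4588 0.3263 0.0871] [0.4565 0.3251 0.0846] [0.4601 0.3273 0.0902] 0.0869
0.092 29 [0.4585 0.3289 0.097 ] [0.4567 0.3248 0.0952] [0.4606 0.3342 0.0991] 0.0971
```

View pics/w1c.png

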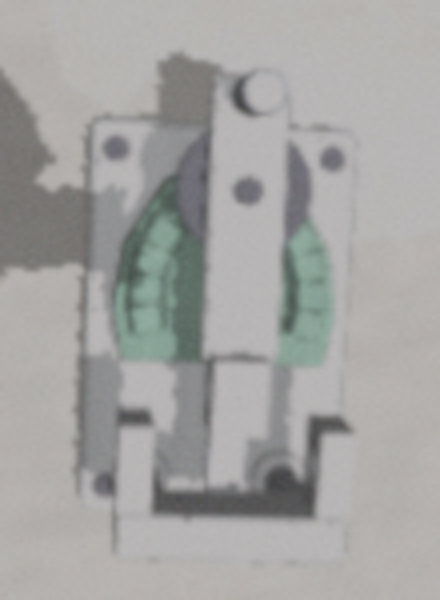

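```bash
python3 - <<'E'
from h import *
d=load('wrist');yaw=np.radians(78.238-90);O=np.array([.5592,.3087])
X=np.array([np.cos(yaw),np.sin(yaw)]);Y=np.array([-X[1],X[0]])
print('O',O)
for n in('wrist','top','side'):
    d=load(n);P=cloud(d).reshape(-1,3);F=np.c_[(P[:,:2]-O)@X,(P[:,:2]-O)@Y,P[:,2]]*1000
    def box(x0,x1,y0,y1,z0,z1):
        return F[(F[:,0]>x0)&(F[:,0]<x1)&(F[:,1]>y0)&(F[:,1]<y1)&(F[:,2]>z0)&(F[:,2]<z1)]
    print(n)
    for nm,b in dict(table_front=(-180,-130,-40,40,-20,8),table_right=(-90,30,-90,-60,-20,8),table_left=(-90,30,55,90,-20,8),base=(-97,30,-43,43,5,16),bridge=(15,25,-30,30,68,95),ears=(-10,10,-36,36,72,95),arm=(-80,-25,-15,15,60,80),post=(-125,-80,-15,15,84,110),all=(-10,25,-50,50,70,95)).items():
        q=box(*b)
        if len(q)>2:print(nm,len(q),np.median(q,0).round(1),q.min(0).round(1),q.max(0).round(1))
togo([.49,.25,.26],yaw+np.pi/2)
E
```

```text
O [0.5592 0.3087]
wrist
table_front 2058 [-154.6   -0.6   -4.7] [-180.   -40.    -7.1] [-130.    40.    -1.6]
table_right 1808 [-32.5 -74.8  -4.6] [-89.8 -90.   -7.2] [ 30.  -60.   -1.5]
table_left 1932 [-31.7  72.4  -4.6] [-89.9  55.   -7.8] [30.  89.9 -1.8]
base 2213 [-17.3 -15.9   9.6] [-97.  -43.    6.2] [30. 43. 16.]
bridge 413 [19.9 -0.5 79.6] [ 15.  -29.9  77.3] [25.  29.8 81.9]
ears 321 [-0.3 23.5 79.7] [-10.  -34.1  72.2] [ 9.9 34.  82.1]
arm 985 [-55.8  -0.8  71.1] [-79.9 -14.8  62. ] [-25.3  14.8  79.9]
post 115 [-106.6   -1.1   97.3] [-112.3   -6.7   84.6] [-100.7    5.3   99.2]
all 1036 [13.9  0.3 79.5] [-10.  -34.1  70. ] [25.  34.  82.1]
top
table_front 326 [-155.    -0.3   -5.6] [-179.8  -39.9  -11. ] [-130.    39.4    3.5]
table_right 283 [-29.6 -75.1  -5.7] [-88.8 -90.  -13.3] [ 29.9 -60.1   2.8]
table_left 324 [-30.5  72.9  -5.1] [-89.5  55.  -12.8] [29.4 90.   2. ]
base 307 [-18.  -17.3   8.7] [-96.7 -42.9   5.1] [28.9 42.4 15.7]
bridge 56 [19.8  1.  77.9] [ 15.  -28.9  68.7] [24.8 28.8 85.6]
ears 43 [-0.5 21.  78.6] [-10.  -35.6  72.8] [ 9.2 32.9 82.8]
arm 119 [-
[... 252 characters left out ...]
0.    -8.7] [-1.30e+02  3.81e+01  1.00e-01]
table_right 162 [-30.  -75.5  -3.7] [-89.8 -89.9  -8.4] [ 29.5 -60.1   0.4]
table_left 9 [25.7 77.3 -3.7] [21.7 65.5 -7. ] [29.9 89.7 -1.1]
base 221 [-13.9 -21.3  10.5] [-97.  -42.9   6.2] [29.6 41.  15.9]
bridge 25 [20.  -0.3 80.6] [ 15.1 -27.4  78.2] [24.9 28.4 83.1]
ears 32 [ 0.9 22.  79.2] [ -9.8 -35.9  72.1] [ 9.3 32.2 83.5]
arm 70 [-54.2  -6.5  71.6] [-79.1 -15.   61.8] [-26.2  11.6  79.1]
post 12 [-107.    -6.    95.9] [-111.4  -11.7   88.2] [-102.9    2.2   98.6]
all 85 [12.3 -9.9 79.5] [ -9.8 -38.9  70.5] [24.9 37.2 83.5]
clock 1.53 pos [0.5266 0.2748 0.2613] tooly yaw 1.397 shift units [ 0.053 -1.231 -1.269] turn units 0.02102031142729614
```

```bash
cat >> h.py <<'E'
yaw=np.radians(78.238-90);O=np.array([.5592,.3087])
X=np.array([np.cos(yaw),np.sin(yaw)]);Y=np.array([-X[1],X[0]])
def fw(x,y,z): return np.r_[O+X*x+Y*y,z]
def fr(p): return np.r_[(p[:2]-O)@X,(p[:2]-O)@Y,p[2]]
E
python3 -c "
from h import *
togo(fw(-.148,0,.08),yaw+np.pi/2)"
```

```text
clock 1.53 pos [0.5266 0.2748 0.2613] tooly yaw 1.397 shift units [ 7.248  1.752 -4.871] turn units 0.02102031142729614
```

```bash
python3 -m creep '[0,0.3,-0.81,0.021,0,0.29,-0.81,0,0,0.29,-0.81,0,0,0.29,-0.81,0,0,0.29,-0.81,0,0,0.29,-0.81,0,0.9,0,0,0,0.9,0,0,0,0.9,0,0,0,0.9,0,0,0,0.9,0,0,0,0.9,0,0,0,0.9,0,0,0,0.9,0,0,0,0,0,0,0]'
python3 -c "
from h import *
togo(fw(-.102,0,.08),yaw+np.pi/2);print(fr(env.state()['position']))"
```

```text
clock: 2.78
position: [0.4115, 0.3433, 0.0777]
eef_rot: [0.069, 0.705, -0.072, 0.702]
wrist_force: [0.3, -1.4, -0.4]
finger_gap: -0.0
clock 2.78 pos [0.4115 0.3433 0.0777] tooly yaw 1.3717 shift units [-0.098 -0.162  1.984] turn units 0.0040972935380212405
[-0.15162046  0.00372729  0.0776904 ]
```

```bash
python3 -m creep '[-0.05,-0.16,0.3,0.004,0,0,0.3,0,0,0,0.3,0,0,0,0.3,0,0,0,0.2,0,0,0,0.2,0,0,0,0.1,0,0,0,0,0,0,0,0,0]'
python3 -c "
from h import *
togo(fw(-.102,0,.08),yaw+np.pi/2);s=env.state();print(fr(s['position']),s['wrist_force'])"
```

```text
clock: 3.53
position: [0.4549, 0.3315, 0.0825]
eef_rot: [0.073, 0.703, -0.073, 0.703]
wrist_force: [-0.2, -0.7, -0.3]
finger_gap: 0.002
clock 3.53 pos [0.4549 0.3315 0.0825] tooly yaw 1.3642 shift units [ 0.101 -0.043  0.192] turn units -0.0008672243769956012
[-0.10679737  0.00108072  0.08251429] [-0.19443036 -0.72013368 -0.29932907]
```

```bash
python3 -m creep '[0.1,0,0.1,0,0,0,0.1,0,0,0,0,0]'
python3 -m creep '[0,0,0.1,0,0,0,0,0]';python3 -m creep '[0,0,0.1,0,0,0,0,0]'; python3 -c "
from h import *
d=grab('wrist');s=env.state();print(fr(s['position']),s['wrist_force'])
P=cloud(d).reshape(-1,3);F=np.array([fr(p) for p in P])*1000
q=F[(F[:,0]>-115)&(F[:,0]<-70)&(abs(F[:,1])<9)&(F[:,2]>88)&(F[:,2]<101)]
print(len(q),np.median(q,0),q.min(0),q.max(0))
save(d['color'],'w2.png',k=1.2)"
```

```text
clock: 3.78
position: [0.4597, 0.3306, 0.0798]
eef_rot: [0.073, 0.703, -0.073, 0.703]
wrist_force: [-0.6, -0.4, -1.0]
finger_gap: 0.002
clock: 3.95
position: [0.4601, 0.3305, 0.0797]
eef_rot: [0.072, 0.705, -0.073, 0.702]
wrist_force: [-12.0, 1.8, 5.2]
finger_gap: -0.001
clock: 4.12
position: [0.4604, 0.3304, 0.0796]
eef_rot: [0.071, 0.706, -0.073, 0.701]
wrist_force: [-25.4, 2.9, 15.3]
finger_gap: 0.005
[-0.10117216  0.00110937  0.07960158] [-25.97322734   2.08543123  14.78996445]
417 [-1.12246800e+02  4.66161335e-02  9.48825846e+01] [-113.24310092   -8.95434536   88.00885129] [-107.2710244     8.964873    100.99308252]
```

View pics/w2.png

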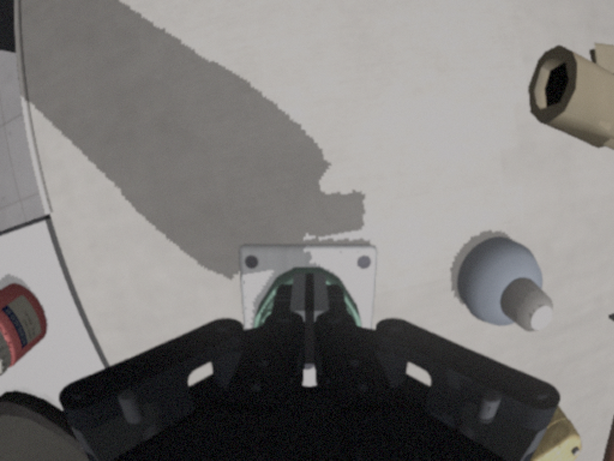

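```bash
python3 -m creep '[0,0,-0.4,0,0,0,-0.8,0,-0.9,0,0,0,-0.9,0,0,0,-0.9,0,0,0,-0.9,0,0,0.08,-0.9,0,0,0.08,-0.9,0,0,0.08,-0.9,0,0,0.08,0,0,0,0.08,0,0,0,0.08,0,0,0,0.08,0,0,0,0.08,0,0,0,0.08,0,0,0,0.08,0,0,0,0.08,0,0,0,0.08,0,0,0,0.08,0,0,0,0.08]' 1
python3 -c "
from h import *
togo([.475,-.2,.24],-.33);print(env.state()['joints'].round(2))"
```

```text
clock: 5.75
position: [0.4353, 0.3356, 0.2376]
eef_rot: [0.574, 0.413, -0.574, 0.414]
wrist_force: [0.2, -0.7, -0.6]
finger_gap: 1.002
clock 5.75 pos [0.4353 0.3356 0.2376] tooly yaw -0.3217 shift units [-0.096  8.281 19.823] turn units 0.005563133296874856
[-1.14  0.22  0.43  1.9  -0.11  1.04 -0.99]
```

```bash
python3 -m creep '[0,0.41,0.99,0,0,0.41,0.99,0,0,0.41,0.99,0,0,0.41,0.99,0,0,0.41,0.99,0,0,0.41,0.99,0,0,0.41,0.99,0,0,0.41,0.99,0,0,0.41,0.99,0,0,0.41,0.99,0,0,0.41,0.99,0,0,0.41,0.99,0,0,0.41,0.99,0,0,0.41,0.99,0,0,0.41,0.99,0,0,0.41,0.99,0,0,0.41,0.99,0,0,0.41,0.99,0,0,0.41,0.99,0,0,0.41,0.99,0]'
python3 -m creep '[0,0,0,0,0,0,0,0,0,0,0,0]'
python3 - <<'E'
from h import *
d=grab('wrist');togo([.475,-.2,.24],-.33);save(d['color'],'w3.png',k=1.5)
E
```

```text
clock: 7.42
position: [0.4763, -0.1998, 0.2377]
eef_rot: [0.572, 0.415, -0.572, 0.415]
wrist_force: [0.1, 1.9, -0.3]
finger_gap: 1.0
clock: 7.67
position: [0.4763, -0.1982, 0.2374]
eef_rot: [-0.572, -0.415, 0.572, -0.415]
wrist_force: [0.1, 0.1, 0.0]
finger_gap: 1.005
clock 7.72 pos [ 0.4764 -0.1977  0.2375] tooly yaw -0.3148 shift units [-0.102 -0.025  0.106] turn units 0.010111831807247285
```

View pics/w3.png

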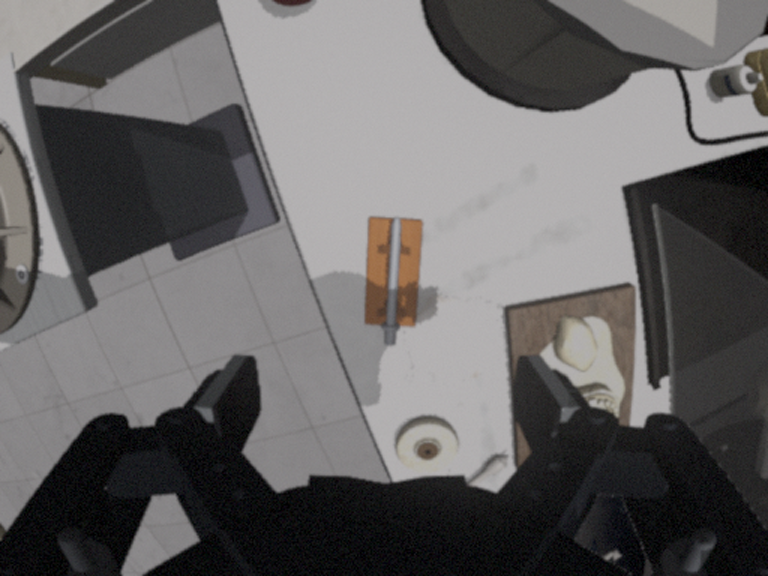

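```bash
python3 - <<'E'
from h import *
d=load('wrist');P=cloud(d)[130:240,225:300].reshape(-1,3);c=d['color'][130:240,225:300].reshape(-1,3).astype(int)
o=(c[:,0]>c[:,2]+50)&(P[:,2]<.014)
q=P[o];print(len(q),np.median(q[:,2]))
r=cv2.minAreaRect((q[:,:2]*1000).astype(np.float32));print(r)
g=(c.max(1)-c.min(1)<30)&(P[:,2]>.030)&(P[:,2]<.055)
p=P[g];print(len(p),np.median(p[:,2]))
vx,vy,x0,y0=cv2.fitLine((p[:,:2]*1000).astype(np.float32),cv2.DIST_HUBER,0,.01,.01).ravel()
s=np.sign(vy);v=np.array([vx,vy])*s;print('pin yaw',np.arctan2(-v[0],v[1]),x0,y0)
t=(p[:,:2]*1000-[x0,y0])@v;e=(p[:,:2]*1000-[x0,y0])@[-v[1],v[0]]
print('t',t.min(),t.max(),'e pct',np.percentile(e,[2,50,98]))
cap=t.min()+18   # origin
tip=np.array([x0,y0])+v*t.max();org=tip-88*v;print('tip',tip,'org from tip',org,'org from head',np.array([x0,y0])+v*cap)
g=org+v*27
C=np.array(r[0]);print('rest centre-36v',C-36*v, 'grasp',g)
E
```

```text
1271 0.007421693624234227
((474.1976623535156, -220.83441162109375), (93.67884063720703, 43.78782272338867), 68.90374755859375)
597 0.036776035142749464
pin yaw -0.37057015 473.7089 -221.86116
t -52.08858487135914 51.98257074404271 e pct [-4.91313501e+00 -5.65902227e-04  5.26661752e+00]
tip [ 492.53422195 -173.40711246] org from tip [ 460.66529113 -255.43376193] org from head [ 461.36381599 -253.63584741]
rest centre-36v [ 461.16037273 -254.39076996] grasp [ 470.44325858 -230.26649318]
```

```bash
python3 -m creep '[0,0,0,0.036,0,0,0,0]'; python3 -c "
from h import *
togo([.4709,-.2292,.016],-.369)"
```

```text
clock: 7.88
position: [0.4766, -0.1973, 0.2376]
eef_rot: [0.584, 0.399, -0.583, 0.399]
wrist_force: [0.7, -0.1, -0.0]
finger_gap: 0.999
clock 7.88 pos [ 0.4766 -0.1973  0.2376] tooly yaw -0.3706 shift units [8.862 0.251 1.274] turn units -0.0010792457457056888
```

```bash
python3 -m creep '[0,0.13,0.64,0,0,0.12,0.63,0,0.9,0,0,0,0.9,0,0,0,0.9,0,0,0,0.9,0,0,0,0.9,0,0,0,0.9,0,0,0,0.7,0,0,0,0,0,0,0,0,0,0,0]'; python3 -c "
from h import *
togo([.4709,-.2292,.016],-.369)"
```

```text
clock: 8.8
position: [0.4705, -0.2298, 0.085]
eef_rot: [-0.583, -0.4, 0.583, -0.4]
wrist_force: [-0.2, -0.2, 0.4]
finger_gap: 0.997
clock 8.8 pos [ 0.4705 -0.2298  0.085 ] tooly yaw -0.3681 shift units [ 2.758  0.01  -0.028] turn units 0.0005994484375393405
```

```bash
python3 -m creep '[0.7,0,0,0,0.7,0,0,0,0.7,0,0,0,0.4,0,0,0,0.25,0,-0.03,0,0,0,0,0,0,0,0,0]'; python3 -c "
from h import *
togo([.4709,-.2292,.016],-.369)"
python3 -m creep '[0,0,0,0,0,0,0,0,0,0,0,0,0,0,0,0,0,0,0,0,0,0,0,0,0,0,0,0,0,0,0,0]' -1; python3 -c "
from h import *
togo([.4709,-.2292,.016],-.369);print(env.state()['wrist_force'],env.state()['finger_gap'])"
```

```text
clock: 9.38
position: [0.4715, -0.2297, 0.0171]
eef_rot: [0.583, 0.4, -0.583, 0.4]
wrist_force: [0.7, -0.4, -0.1]
finger_gap: 1.001
clock 9.38 pos [ 0.4715 -0.2297  0.0171] tooly yaw -0.3693 shift units [ 0.043 -0.028 -0.011] turn units -0.000201634679975952
clock: 10.05
position: [0.471, -0.2296, 0.0164]
eef_rot: [-0.583, -0.4, 0.583, -0.4]
wrist_force: [-0.2, 0.5, 3.1]
finger_gap: 0.072
clock 10.05 pos [ 0.471  -0.2296  0.0164] tooly yaw -0.3696 shift units [ 0.016 -0.011 -0.013] turn units -0.0003687699239858233
[-0.18199984  0.51139041  3.06609443] 0.07187168559227147
```

```bash
python3 -m creep '[-0.4,0,0,0,-0.8,0,0,0,-0.9,0,0,0,-0.9,0,0,0,-0.9,0,0,0,-0.9,0,0,0,-0.9,0,0,0,-0.9,0,0,0,-0.9,0,0,0,-0.9,0,0,0,0,0,0,0]'; python3 - <<'E'
from h import *
d=grab('wrist');s=env.state();print(s['finger_gap']);save(d['color'],'w4.png',(170,130,370,300),4)
togo(fw(0,-.15,.2),yaw)
E
```

```text
clock: 10.97
position: [0.4722, -0.2307, 0.2304]
eef_rot: [0.585, 0.398, -0.582, 0.4]
wrist_force: [1.2, 0.7, -0.2]
finger_gap: 0.067
0.07060113043590194
clock 11.02 pos [ 0.4718 -0.23    0.2285] tooly yaw -0.3697 shift units [  1.148  -3.547 -15.436] turn units -0.10962928635895593
```

View pics/w4.png

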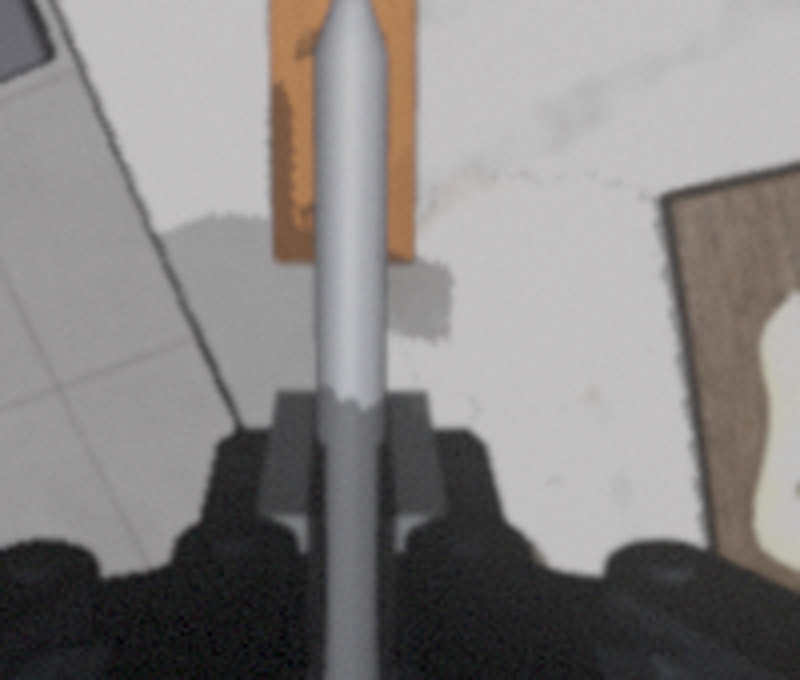

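```bash
cat > pin.py <<'E'
from h import *
def pinfit(d):
    M=np.array(d['mount']);Ti=M@np.linalg.inv(d['T'])
    P=cloud(d).reshape(-1,3);Q=(P@Ti[:3,:3].T+Ti[:3,3])*1000
    q=Q[(abs(Q[:,1])<9)&(Q[:,2]>-75)&(Q[:,2]<-15)&(Q[:,0]>-45)&(Q[:,0]<10)]
    for z in range(-68,-14,6):
        b=q[abs(q[:,2]-z)<3]
        if len(b)>5:print(z,len(b),'y lo/mid/hi',np.percentile(b[:,1],[1,50,99]).round(2),'x top',np.percentile(b[:,0],[3,50]).round(2))
    print('tip z',q[:,2].min())
if __name__=='__main__': pinfit(load('wrist'))
E
python3 pin.py
```

```text
-62 46 y lo/mid/hi [-2.49 -0.41  1.92] x top [-20.04 -18.73]
-56 249 y lo/mid/hi [-4.19 -0.41  3.36] x top [-21.48 -19.79]
-50 273 y lo/mid/hi [-4.22 -0.41  3.39] x top [-21.74 -20.21]
-44 264 y lo/mid/hi [-4.28 -0.41  3.42] x top [-21.68 -20.16]
-38 251 y lo/mid/hi [-4.27 -0.41  3.48] x top [-21.61 -20.07]
-32 241 y lo/mid/hi [-3.88  0.02  3.52] x top [-21.46 -20.23]
-26 233 y lo/mid/hi [-3.95 -0.41  3.59] x top [-21.65 -20.06]
-20 219 y lo/mid/hi [-4.01 -0.41  3.65] x top [-21.44 -20.06]
tip z -60.63457588320407
```

```bash
python3 -m creep '[-0.1,-0.36,-0.93,0,-0.1,-0.36,-0.93,0,-0.1,-0.36,-0.93,0,-0.1,-0.36,-0.93,0,-0.1,-0.36,-0.93,0,-0.1,-0.36,-0.93,0,-0.1,-0.36,-0.93,0,-0.1,-0.36,-0.93,0,-0.1,-0.36,-0.93,0,-0.1,-0.36,-0.93,0,0,-0.36,-0.93,0,0,-0.36,-0.93,0,0,0,0,-0.055,0,0,0,-0.055,0,0,0,0]'; python3 - <<'E'
from h import *
togo(fw(0.0004,-.15,.11),yaw)
E
```

```text
clock: 12.27
position: [0.4705, 0.0697, 0.2507]
eef_rot: [-0.547, -0.448, 0.548, -0.448]
wrist_force: [-0.2, 1.0, -0.8]
finger_gap: 0.066
clock 12.27 pos [0.4705 0.0697 0.2507] tooly yaw -0.1998 shift units [ 5.622  1.568 -4.079] turn units 0.0036871103361114286
```

```bash
python3 -m creep '[0,0.4,-0.8,0.0037,0,0.4,-0.8,0,0,0.4,-0.8,0,0,0.4,-0.8,0,0,0,-0.88,0,0.8,0,0,0,0.8,0,0,0,0.8,0,0,0,0.8,0,0,0,0.8,0,0,0,0.8,0,0,0,0.8,0,0,0,0,0,0,0,0,0,0,0,0,0,0,0]'; python3 - <<'E'
from h import *
togo(fw(0.0004,-.125,.0504),yaw)
d=grab('wrist')
import pin;pin.pinfit(d)
save(d['color'],'w5.png',k=1.5)
P=cloud(d).reshape(-1,3);F=np.c_[(P[:,:2]-O)@X,(P[:,:2]-O)@Y,P[:,2]]*1000
e=F[(F[:,2]>72)&(F[:,2]<90)&(F[:,0]>-18)&(F[:,0]<32)&(abs(F[:,1])<45)]
print('ears',len(e),e.min(0),e.max(0),np.median(e,0))
n=e[(e[:,1]<-20)&(e[:,2]>77)];print('near',len(n),n.min(0),n.max(0),np.median(n,0),np.percentile(n,[2,98],axis=0))
b=F[(F[:,2]>5)&(F[:,2]<15)&(abs(F[:,1])<60)&(F[:,0]>-120)&(F[:,0]<50)]
r=cv2.minAreaRect(b[:,:2].astype(np.float32));print('base',len(b),r,np.median(b[:,2]))
E
```

```text
clock: 13.52
position: [0.5318, 0.1607, 0.1121]
eef_rot: [0.55, 0.444, -0.55, 0.444]
wrist_force: [0.3, -0.1, -0.9]
finger_gap: 0.065
clock 13.52 pos [0.5318 0.1607 0.1121] tooly yaw -0.212 shift units [ 2.468 -0.125 -1.017] turn units -0.004452458487940329
-62 46 y lo/mid/hi [-2.48 -0.41  1.91] x top [-19.78 -18.64]
-56 248 y lo/mid/hi [-4.17 -0.41  3.35] x top [-21.59 -19.65]
-50 274 y lo/mid/hi [-4.23 -0.41  3.37] x top [-21.7  -20.25]
-44 265 y lo/mid/hi [-4.27 -0.41  3.44] x top [-21.54 -20.2 ]
-38 259 y lo/mid/hi [-4.29 -0.41  3.47] x top [-21.63 -20.14]
-32 236 y lo/mid/hi [-3.89  0.01  3.53] x top [-21.68 -20.2 ]
-26 233 y lo/mid/hi [-3.94 -0.41  3.59] x top [-21.48 -20.04]
-20 224 y lo/mid/hi [-3.99  0.03  3.63] x top [-21.52 -20.17]
tip z -60.70005389545935
ears 1628 [-13.38105202 -34.9380273   72.13764076] [ 27.02504796 -10.64255456  82.0994822 ] [ 13.03127456 -28.33532737  79.34316526]
near 1250 [-13.38105202 -34.9380273   77.1184329 ] [ 26.73373644 -20.03973501  82.0994822 ] [  8.93441203 -28.80519001  79.43698811] [[-12.06489196 -34.1729327   77.64411534]
 [ 26.00815917 -21.00663085  80.89840932]]
base 4273 ((-32.06131362915039, -17.92087173461914), (55.6756591796875, 134.44268798828125), 89.67237854003906) 9.162159529107566
```

View pics/w5.png

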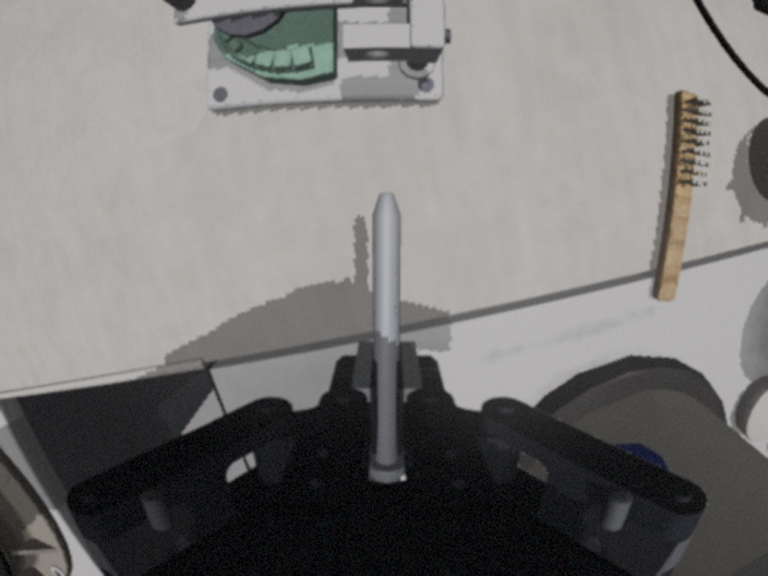

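```bash
python3 -m creep '[0.6,0,-0.25,-0.0045,0.6,0,-0.25,0,0.6,-0.06,-0.25,0,0.6,-0.06,-0.25,0,0.07,0,0,0,0,0,0,0,0,0,0,0,0,0,0,0]'; python3 - <<'E'
from h import *
togo(fw(0.0004,-.115,.0502),yaw);print(fr(env.state()['position']))
d=grab('side');save(d['color'],'s2.png',(180,110,270,180),8)
E
```

```text
clock: 14.23
position: [0.5343, 0.1859, 0.0509]
eef_rot: [0.549, 0.446, -0.548, 0.447]
wrist_force: [-0.1, -0.9, -0.7]
finger_gap: 0.071
clock 14.23 pos [0.5343 0.1859 0.0509] tooly yaw -0.2041 shift units [ 0.027 -0.01  -0.412] turn units 0.000778541824789721
[ 0.00065633 -0.12529999  0.05085899]
```

View pics/s2.png

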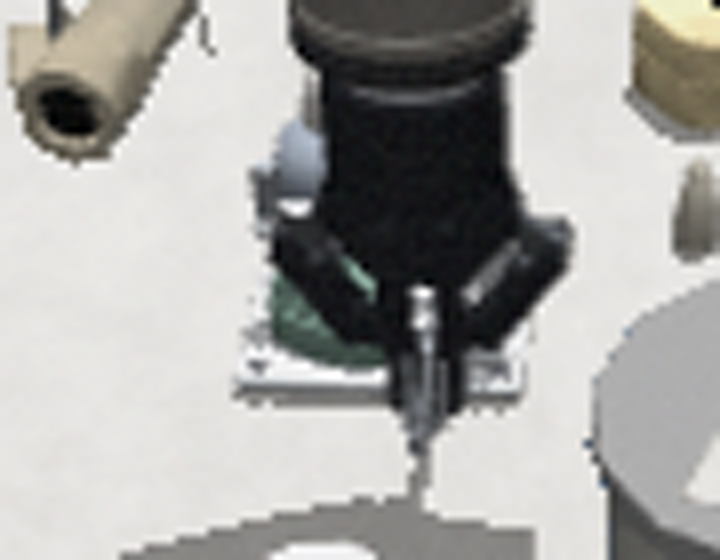

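```bash
python3 -m creep '[0.027,-0.01,-0.4,0,0,0,-0.4,0,0,0,-0.3,0,0,0,0,0]';python3 -m creep '[0,0,-0.1,0,0,0,-0.1,0,0,0,-0.1,0,0,0,0,0]';python3 -m creep '[0,0,-0.1,0,0,0,-0.1,0,0,0,0,0]'; python3 -c "
from h import *
print(fr(env.state()['position']));togo(fw(0.0004,-.09,.0502),yaw)"
```

```text
clock: 14.62
position: [0.5391, 0.2159, 0.0489]
eef_rot: [0.548, 0.448, -0.547, 0.447]
wrist_force: [0.8, 0.1, -0.6]
finger_gap: 0.072
clock: 14.95
position: [0.5405, 0.2208, 0.0489]
eef_rot: [0.548, 0.447, -0.548, 0.447]
wrist_force: [-0.2, 0.2, 0.8]
finger_gap: 0.069
clock: 15.2
position: [0.5417, 0.2258, 0.049]
eef_rot: [0.548, 0.447, -0.548, 0.447]
wrist_force: [1.1, 0.0, 2.4]
finger_gap: 0.063
[-0.00023852 -0.08475187  0.04901054]
clock 15.2 pos [0.5417 0.2258 0.049 ] tooly yaw -0.2033 shift units [-0.048  0.025  0.21 ] turn units 0.001334585631204958
```

```bash
python3 -m creep '[-0.04,0.02,-0.1,0,0,0,-0.2,0,0,0,-0.2,0,0,0,0,0]';python3 -m creep '[0,0,-0.15,0,0,0,-0.15,0,0,0,-0.15,0,0,0,0,0]'; python3 -c "
from h import *
print(fr(env.state()['position']));togo(fw(0.0004,-.05,.0502),yaw)"
```

```text
clock: 15.53
position: [0.5445, 0.2391, 0.0498]
eef_rot: [0.548, 0.447, -0.548, 0.447]
wrist_force: [-0.5, 0.6, -0.1]
finger_gap: 0.066
clock: 15.87
position: [0.5468, 0.2496, 0.0498]
eef_rot: [0.548, 0.447, -0.548, 0.447]
wrist_force: [-0.8, 0.7, -1.1]
finger_gap: 0.069
[-0.00013418 -0.06042626  0.04983515]
clock 15.87 pos [0.5468 0.2496 0.0498] tooly yaw -0.2025 shift units [-0.014  0.023 -0.417] turn units 0.001857775663170062
```

```bash
python3 -m creep '[0,0.02,-0.14,0.0015,0,0,-0.14,0,0,0,-0.14,0,0,0,0,0,0,0,0,0]'; python3 -c "
from h import *
s=env.state();print(fr(s['position']),s['wrist_force'])"
```

```text
clock: 16.28
position: [0.5493, 0.2589, 0.0498]
eef_rot: [-0.549, -0.446, 0.549, -0.446]
wrist_force: [0.5, -0.3, -0.7]
finger_gap: 0.072
[ 0.00041863 -0.0507603   0.0498046 ] [ 0.5235236  -0.31492237 -0.69267252]
```

```bash
python3 -m creep '[0,0,0,0,0,0,0,0,0,0,0,0,0,0,0,0,0,0,0,0]' -0.3; python3 - <<'E'
from h import *
d=grab('wrist')
M=np.array(d['mount']);Ti=M@np.linalg.inv(d['T'])
P=cloud(d).reshape(-1,3);Q=(P@Ti[:3,:3].T+Ti[:3,3])*1000
for z in range(-16,52,4):
    b=Q[(abs(Q[:,1])<12)&(abs(Q[:,2]-z)<2)&(Q[:,0]>-40)&(Q[:,0]<0)]
    if len(b)>5:print(z,len(b),np.percentile(b[:,1],[1,50,99]).round(2),np.percentile(b[:,0],[3,50]).round(2))
save(d['color'],'w6.png',(150,60,406,384),2.3)
E
```

```text
clock: 16.7
position: [0.5493, 0.2586, 0.0499]
eef_rot: [-0.549, -0.446, 0.549, -0.446]
wrist_force: [-0.6, 0.7, 0.5]
finger_gap: 0.352
-16 138 [-11.96  -1.44  11.85] [-30.52 -29.63]
-12 69 [-4.07 -0.41  3.27] [-20.58 -19.38]
-8 126 [-4.12 -0.41  3.32] [-20.33 -19.09]
-4 123 [-4.17 -0.41  3.36] [-20.28 -18.84]
0 122 [-4.23 -0.42  3.42] [-20.03 -18.57]
4 115 [-4.28 -0.42  3.48] [-19.91 -18.39]
8 110 [-4.34 -0.42  3.53] [-19.42 -17.97]
12 105 [-4.41 -0.42  3.05] [-19.18 -17.89]
16 102 [-4.46 -0.67  3.09] [-18.69 -17.57]
20 93 [-4.51 -0.92  3.16] [-18.46 -17.37]
24 100 [-4.6  -0.93  3.21] [-18.26 -17.12]
28 340 [-8.11 -0.43  6.9 ] [-21.48 -17.38]
32 64 [-7.19 -0.17  6.59] [-21.57 -20.29]
36 77 [-4.86 -0.43  3.81] [-18.76 -17.45]
40 13 [-4.77  1.18  3.95] [-17.13 -15.63]
```

View pics/w6.png

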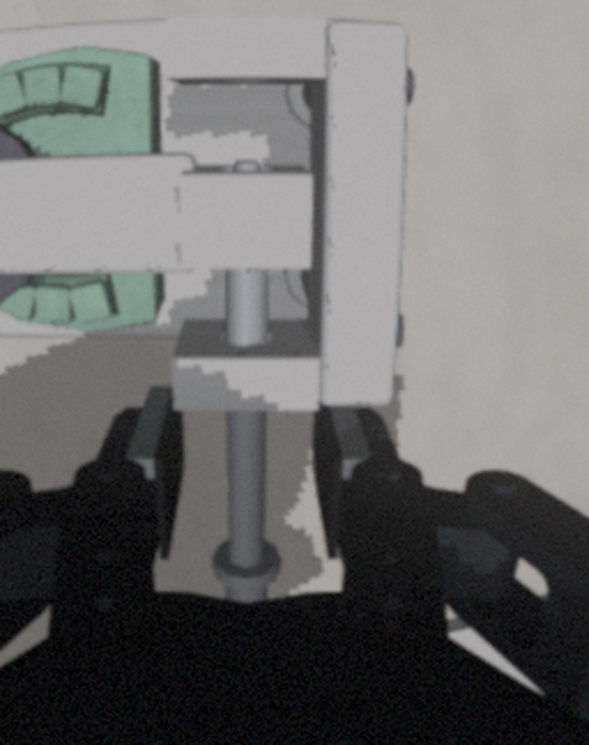

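```bash
python3 -m creep '[0,-0.02,0.3,0,0,0,0.5,0,0,0,0.5,0,0.16,0,0.4,0,0,0,0,0,0,0,0,0]'; python3 -c "
from h import *
s=env.state();print(fr(s['position']),s['wrist_force'])"; python3 -m creep '[0,0,0,0,0,0,0,0,0,0,0,0,0,0,0,0,0,0,0,0,0,0,0,0]' -1;  python3 -c "
from h import *
s=env.state();print(fr(s['position']),s['wrist_force'])"
```

```text
clock: 17.25
position: [0.54, 0.2162, 0.0458]
eef_rot: [-0.549, -0.446, 0.549, -0.446]
wrist_force: [-0.1, -0.1, 0.2]
finger_gap: 0.344
[ 8.84564876e-05 -9.44949627e-02  4.58032920e-02] [-0.12157403 -0.09319372  0.16823634]
clock: 17.75
position: [0.5403, 0.2176, 0.0459]
eef_rot: [0.549, 0.446, -0.548, 0.446]
wrist_force: [0.9, 1.2, 0.9]
finger_gap: 0.085
[ 2.85376598e-05 -9.30533791e-02  4.59378794e-02] [0.88339725 1.19175144 0.87355599]
```

```bash
python3 -m creep '[-0.05,0,-0.1,0,-0.05,0,-0.1,0,-0.05,0,-0.1,0,0,0,-0.1,0,0,0,0,0]'; python3 -m creep '[0,0,-0.2,0,0,0,-0.2,0,0,0,0,0]'; python3 -c "
from h import *
d=grab('wrist');s=env.state();print(fr(s['position']),s['wrist_force'],s['finger_gap']);save(d['color'],'w7.png',(150,60,406,384),2.3)"
```

```text
clock: 18.17
position: [0.5422, 0.2278, 0.0496]
eef_rot: [0.549, 0.446, -0.548, 0.446]
wrist_force: [0.1, 1.2, -1.5]
finger_gap: 0.082
clock: 18.42
position: [0.5444, 0.2382, 0.0496]
eef_rot: [0.549, 0.446, -0.548, 0.446]
wrist_force: [2.0, 0.7, -1.0]
finger_gap: 0.085
[-0.00012108 -0.07258403  0.0495498 ] [ 0.54585081  0.73082848 -1.02902908] 0.08790742986457238
```

View pics/w7.png

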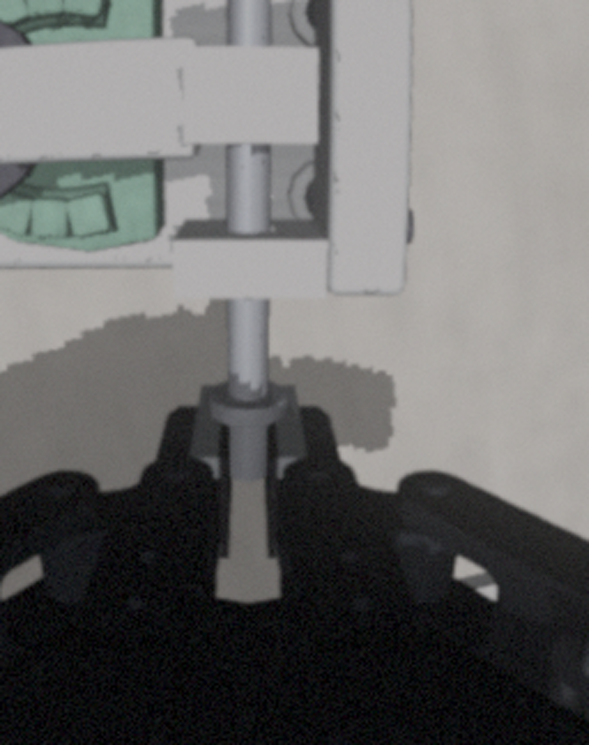

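```bash
python3 -m creep '[0,0.02,-0.2,0,0,0,-0.2,0,0,0,-0.2,0,0,0,0,0]'; python3 -m creep '[0,0,-0.1,0,0,0,-0.1,0,0,0,0,0]';python3 -m creep '[0,0,-0.06,0,0,0,0,0]'; python3 -c "
from h import *
s=env.state();print(fr(s['position']),s['wrist_force'],s['finger_gap'])"
```

```text
clock: 18.8
position: [0.5479, 0.2529, 0.0496]
eef_rot: [0.549, 0.446, -0.548, 0.446]
wrist_force: [0.4, 1.0, -1.9]
finger_gap: 0.082
clock: 19.05
position: [0.5488, 0.2568, 0.0496]
eef_rot: [0.549, 0.446, -0.549, 0.446]
wrist_force: [-0.8, 0.6, -1.0]
finger_gap: 0.087
clock: 19.22
position: [0.5491, 0.2579, 0.0496]
eef_rot: [-0.549, -0.446, 0.549, -0.446]
wrist_force: [-0.7, 0.1, -1.2]
finger_gap: 0.083
[ 0.00050664 -0.05182422  0.04963328] [-0.69951369  0.08791257 -1.18774675] 0.08298817143463336
```

```bash
python3 -m creep '[0,0,-0.04,0,0,0,0,0]'; python3 -m creep '[0,0,-0.04,0,0,0,0,0]';python3 -m creep '[0,0,-0.04,0,0,0,0,0]'; python3 -c "
from h import *
d=grab('wrist');s=env.state();print(fr(s['position']),s['wrist_force'],s['finger_gap']);save(d['color'],'w8.png',(150,60,406,384),2.3)"
```

```text
clock: 19.38
position: [0.5493, 0.2588, 0.0496]
eef_rot: [-0.549, -0.446, 0.549, -0.446]
wrist_force: [-0.3, -0.3, -1.2]
finger_gap: 0.087
clock: 19.55
position: [0.5495, 0.2598, 0.0496]
eef_rot: [-0.549, -0.446, 0.549, -0.446]
wrist_force: [0.1, -0.6, -2.3]
finger_gap: 0.086
clock: 19.72
position: [0.5497, 0.2603, 0.0496]
eef_rot: [-0.549, -0.446, 0.549, -0.446]
wrist_force: [-0.7, -2.9, 0.4]
finger_gap: 0.087
[ 0.00051014 -0.04935298  0.04959348] [-0.89068715 -3.39936683  0.81391237] 0.08541848009439751
```

View pics/w8.png

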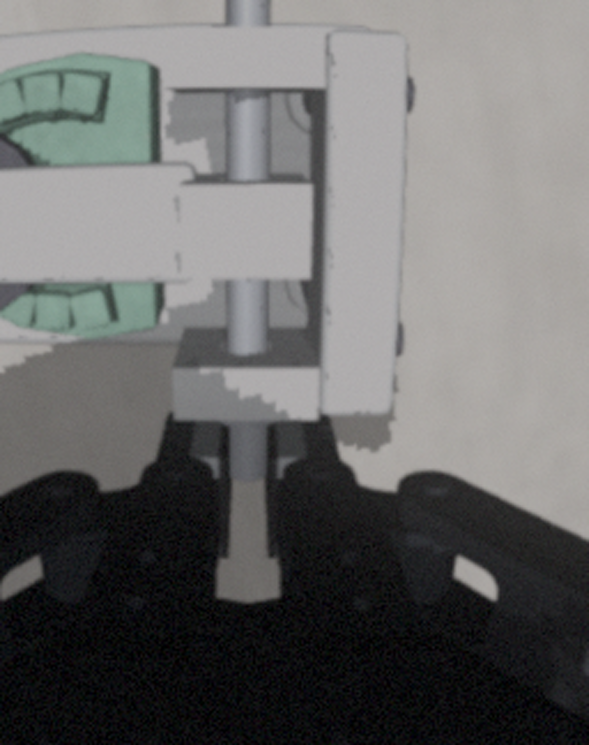

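```bash
python3 -m creep '[0,0,-0.04,0,0,0,0,0]'; python3 -m creep '[0,0,-0.04,0,0,0,0,0]'; python3 -m creep '[0,0,0,0,0,0,0,0,0,0,0,0]' -0.3;python3 -m creep '[0,0,0.3,0,0,0,0.8,0,0,0,0.8,0,0,0,0.8,0,-0.5,0,0.5,0,-0.8,0,0,0,-0.8,0,0,0,0,0,0,0,0,0,0,0]'; python3 - <<'E'
from h import *
d=grab('wrist');s=env.state();print(fr(s['position']),s['wrist_force'],s['finger_gap']);save(d['color'],'w9.png',(150,0,406,260),2.3)
P=cloud(d).reshape(-1,3);F=np.c_[(P[:,:2]-O)@X,(P[:,:2]-O)@Y,P[:,2]]*1000
for y in range(-56,-32,2):
    b=F[(abs(F[:,0])<12)&(abs(F[:,1]-y)<1)&(F[:,2]>55)&(F[:,2]<79)]
    if len(b)>3:print(y,len(b),np.percentile(b[:,0],[1,99]).round(1),b[:,2].max().round(1))
E
```

```text
clock: 19.93
position: [0.5497, 0.2604, 0.0495]
eef_rot: [-0.548, -0.446, 0.549, -0.446]
wrist_force: [-2.9, -8.0, 3.0]
finger_gap: 0.085
clock: 20.1
position: [0.5497, 0.2604, 0.0495]
eef_rot: [-0.548, -0.445, 0.55, -0.446]
wrist_force: [-4.7, -12.1, 6.0]
finger_gap: 0.085
clock: 20.35
position: [0.5504, 0.2631, 0.0498]
eef_rot: [0.549, 0.446, -0.548, 0.446]
wrist_force: [0.1, 0.5, 0.3]
finger_gap: 0.354
clock: 21.1
position: [0.5343, 0.1845, 0.1031]
eef_rot: [0.549, 0.446, -0.548, 0.446]
wrist_force: [0.1, -0.1, -0.3]
finger_gap: 0.355
[ 0.00040765 -0.12686039  0.10224148] [ 0.36800068  0.54938492 -0.33639203] 0.34487851194899954
-52 35 [-4.7  4.7] 72.9
-50 64 [-4.7  4.7] 72.4
-48 54 [-4.7  4.7] 72.4
-46 60 [-5.3  4.7] 72.7
-44 63 [-5.3  4.7] 72.6
-42 57 [-5.4  4.7] 72.8
-40 62 [-5.3  4.7] 72.4
-38 97 [-7.6  7. ] 75.7
-36 89 [-7.6  7.6] 75.7
-34 176 [-11.7  11.7] 79.0
```

View pics/w9.png

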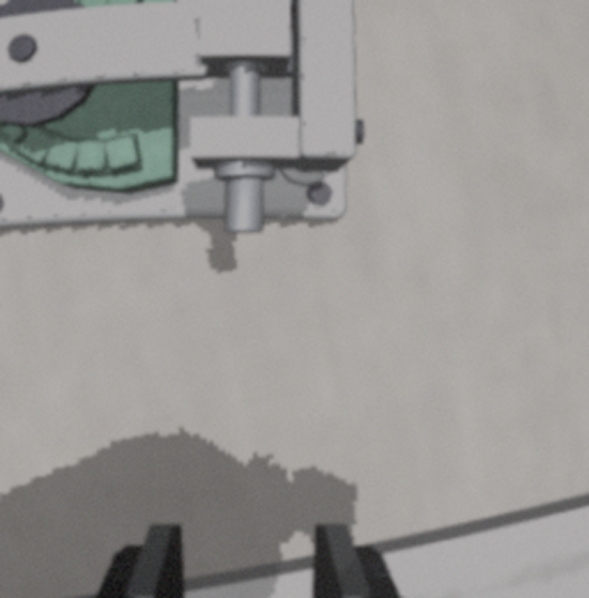

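```bash
python3 -c "
from h import *
print(job.hand_in())"
```

```text
the job is handed in; nothing more can be done
None
```

The articulator is back together and the job is handed in at about 21 s; the hand-in reports no verdict.

- **Bow:** I pushed it by its front post until it met the hard stop, where the force rose to about 25 N.
- **Pin:** I threaded it through the near ear and knuckle, released it, gripped it again by the head and pushed it in. It stopped with the collar against the near ear at about 12 N. I then let go and backed clear.

**Last checks:**
- The wrist depth image shows the collar at frame y of about -38 to -34 mm and the head's end at about -52 mm. Both fit the collar sitting on the ear within about 1 mm.
- The head is centred within about 0.3 mm in frame x and level, with the axis about 68 mm above the bench.
- The picture taken at contact, just before I released the pin, shows the shaft coming out beyond the far ear.
- The gripper is clear, with no force on the wrist.
- I did not measure the jar, buff wheel or lamp again. The arm passed above the jar and I felt no contact with any of them.
- **Disagreement:** the cameras placed the bench surface about 4 to 5 mm below zero, while the frame's base plate read right at about 10 mm. I took the hinge height from the frame itself.

I viewed 12 pictures, two over the budget of 10.

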